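# Lift a contaminated dropper bottle out of the tub with tongs

## Robot

A 7-joint arm with a two-finger parallel gripper is mounted at the origin on a cart in front of the work surface, level with it; the furniture and walls round the work are solid. World frame = base frame: x ahead of the robot, y to its left, z up, the work surface at z = 0. Lengths are in m, angles in rad, forces in N, time in s.
With the tool pointing down it reaches from about 0.4 to 0.75 m from the base axis. Payload 19.5 kg.
Tool frame: the origin (TCP) lies at the very end of the fingers, on their centre line; the grasp point (between the pads) lies behind it (env.tcp_to_grasp is the z of the grasp point in the tool frame, in m); z points along the fingers, y is the line along which they close (so a half turn about z gives the same grasp; the last joint's range is limited). The gripper opens to 85 mm and grips with 20 to 120 N. Pads are 22 mm wide; open, the fingers measure 114 mm over their backs; the gripper's body (76 mm by 85 mm) begins 54 mm behind the grasp point. The pads swing forward as they close: fully open they stand 13 mm farther back than shut.
Start: joints at [-1.361, 0.707, -0.028, 1.485, 0.022, 0.951, -0.075], TCP at [0.143, 0.557, 0.231] pointing down, gripper open.
Joint ranges: [-2.71, 2.71], [-0.32, 2.16], [-1.57, 1.52], [0, 2.45], [-1.46, 4.6], [0, 2.02], [-2.83, 2.83]. Speed limits (rad/s): [1.89, 1.89, 2.57, 2.57, 3.01, 3.01, 3.01].

## Interface

Orientations are given as a rotation vector (axis times angle).
In Python, from workcell import env gives the robot as it stands.
- The arm moves only by the tool servo_tool, never from a script. Its argument "motion" is a list of rows, each a list of 7 numbers: the closure in counts, from 0 (fully open) to 255 (shut), then the shift along the tool's x, y, z in cm, then the turn, a rotation vector about the tool's x, y, z in degrees. A call has 1 to 8 rows; each row shifts and turns the commanded pose from where the row before left it, along the tool's axes as they then stand; what a row does not reach is not made up. A row lasts 1/10 s, in which the tool goes at most 50 mm and 8.59 degrees, less where a joint would pass 70% of its speed; a pose out of reach is approached as far as the arm can. A call with a gripper value outside its range is refused whole. The fingers move at their own pace and stop on an object; "squeeze" is the grip in N (left out, the last holds). Time passes only in rows, so rows that do not move let the fingers close. It gives the time, the measured TCP pose, the force, the opening and the grip force at its end, in the units of the state.
- env.sense(): the state, without advancing time (a new reading comes with each control period).
- env.grab_frame(name): name is "scene" or "top" or "wrist"; returns (picture, depth): 480x640x3 uint8, red, green, blue; 480x640 float32, m along the optical axis (not along the pixel's ray), 0 where there is no reading.
- env.get_calibration(name): a dict with "intrinsics" (3x3 intrinsics, pixels), "k1" (the pictures are not rectified: a ray, as slopes to the right and down, at radius r is drawn at 1 + k1 r^2 times it, then the intrinsics apply), "view" (4x4, takes a point from world to camera coordinates). Camera axes: x right, y down, z forward; pixel columns grow to the right and rows downward; lengths in m; the calibration is good to about 2 mm. A picture is of the moment at which its call begins: read the wrist's pose just before it. get_calibration takes no time and is no camera call; for the wrist camera it gives the pose at the moment of the call.
- env.sign_off(): hands the job in; it is judged then, once.
The state is a dict: "t": time; "q": joint angles; "joint_vel": joint speeds; "joint_efforts": joint torques, N m; "tcp_pos": TCP position; "ee_rot": TCP orientation; "force": force on the tool from outside, world axes, zero at the start; "ft_torque": the same for the moment, N m; "grip_width": finger opening in m; "finger_force": force on a finger pad.
Only numpy, scipy, OpenCV 4.12 (cv2) and the standard library are available. Lean on these libraries where they do the work, as an engineer would, in place of code of your own. Each camera call takes 0.05 s, during which the arm holds its last target. There are 200 camera calls.

## Task

The small dropper bottle standing in the deep steel tub is contaminated, so the robot's fingers and arm must not touch it. Take the spring tongs out of their stand, reach into the tub with them, close the tongs on that bottle without tipping it over, and lift it upright until its foot is about 5 cm above the tub's rim, still over the middle part of the tub so that it drips inside. Finish while holding the bottle still there in the squeezed tongs (do not put it down or let go), and leave the other bottle, the jars, the tape roll and the test cards where they are.

Things in the scene. Friction and masses are not known exactly. Their poses are not given: they have to be found in the camera images.
- tongs: Steel spring tongs, 140 mm tall, hinged at the top, tips down, standing upright in tongs_stand; 80 g. Origin: midway between the tips at their lower end; z up along the tongs; arms lie at +y and -y and close along y. Top head 34 (y) x 16 mm. Two black grip pads, 26 mm tall, 20 mm wide (x), are centred 104 mm above the origin; 51 mm over their lower outer edges when open.
- tongs_grip (a point): Point midway between the grip pads, where the fingers should squeeze along the tongs' y; 104 mm above the tongs' origin, 35 mm below their top. Frame as tongs.
- tongs_left (a joint): Closing angle of the +y arm (rad); the -y arm follows alike. 0: sprung open, 66 mm between the tips. 0.16: tips 28 mm apart and parallel (grips 39 mm wide). 0.25: stop, 5 mm apart. The spring needs about 4 N on each pad to start and 6 N at 0.16. Squeezing the grips to 48 mm is enough to carry the tongs, with the tips still 55 mm apart. 20 N or more on each pad holds the bottle.
- tongs_stand: Fixed stand of the tongs: dark foot 85 x 130 x 8 mm with a black sleeve, inside 25 (x) x 101 (y) mm, its top at 55 mm. The tips stand on the foot, 8 mm above the desk; the tongs lift straight up out of it. Origin: centre of its underside.
- tub: Fixed deep steel tub, open at the top, 180 x 180 x 70 mm outside, walls 4 mm, floor 8 mm thick. Origin: centre of its underside; x and y along its sides. The tongs measure 86 mm over their open tips along their y and 18 mm along x.
- bottle: The contaminated dropper bottle: round body 28 mm in diameter and 46 mm tall, with a narrow dropper cap to 68 mm in all; 20 to 40 g. Stands upright in the tub, within 25 mm of its middle along each side. Origin: centre of its foot; z up.
- tub_card: White test card 21 x 72 x 9 mm lying in the tub along its +x wall (long side along the tub's y). Leave it. Origin: centre of its underside.
- bottle_b: Bystander: another dropper bottle, 28 x 68 mm, standing on the desk near the robot. Origin: centre of its foot.
- jar: Bystander: white sample jar 74 x 87 mm behind the work. Origin: centre of its foot.
- jar_b: Bystander: white sample jar 74 x 87 mm behind the work. Origin: centre of its foot.
- tape: Bystander: roll of clear tape 81 x 48 mm at the right front. Origin: centre of its underside.
- card_b: Bystander: test card 21 x 72 x 9 mm on the desk at the left front. Origin: centre of its underside.
There are look-alikes about, which are no part of the job. Of the things like the tongs, leave any that is green or orange; of the rest the larger one is meant.

How it is judged:
On the way:
1. the tongs are lifted clear of their stand in the fingers while the bottle still stands in the tub (height (world z) of tongs above 0.07 m and contact force between the fingers and tongs above 1 N and height (world z) of bottle below 0.024 m and horizontal distance between bottle and tub below 0.09 m), for 0.2 s.
At the end, for the whole second after the job is handed in: the bottle hangs in the squeezed tongs with its foot at least 25 mm above the tub's rim, within 70 mm of the tub's centre seen from above, within 20 degrees of upright and still; the tongs are in the fingers and neither bottle nor tongs rest on the tub (height (world z) of bottle above 0.095 m and horizontal distance between bottle and tub below 0.07 m and angle between bottle's own z axis and vertical below 0.35 rad and linear speed of bottle below 0.05 m/s and contact force between tongs and bottle above 0.5 N and contact force between the fingers and tongs above 1 N and contact force between bottle and tub below 0.1 N and contact force between tongs and tub below 0.5 N); the arm keeps its last pose, push and grip.
It fails at once if the robot touches the contaminated bottle itself (contact force between any of the fingers, the arm and bottle above 0.3 N).
It fails at once if the bottle is tipped over (angle between bottle's own z axis and vertical above 0.7 rad).
It fails at once if a bystander is pushed or carried off (30 mm) (distance of any of bottle_b, jar, jar_b, tape, card_b, tub_card from where it was at the start of the episode above 0.03 m).
It also fails if it takes over 35 s, if anything falls off the work surface, if the arm or the gripper's body presses on something with over 40 N, if the wrist force passes 120 N, or if a joint passes its speed limit or range.

## Working session

There is one attempt and no reset: what is moved stays moved. The work goes in short steps, Python scripts to look and compute and a tool call to move; the robot and the scene stay as the last step left them, time stands still between calls to the robot, and variables do not carry over. Pictures are saved under pics/ and viewed, at most 10 in all, crops included, and the job is handed in when it is done.

Besides the shell and the picture viewer there is one more tool, called by a JSON object that holds its "api" and its "payload". servo_tool: Moves the arm, as the interface text tells. Its arguments: {"type":"object","properties":{"motion":{"type":"array"},"squeeze":{"type":"number"}},"required":["motion"]}

```bash
ls; mkdir -p pics
cat > h.py <<'E'
import numpy as np,cv2
from workcell import env
from scipy.spatial.transform import Rotation as R
def shot(n,f):
    c=env.get_calibration(n);p,d=env.grab_frame(n)
    cv2.imwrite(f'pics/{f}.png',p[:,:,::-1]);np.savez(f'{f}.npz',p=p,d=d,K=c['intrinsics'],k1=c['k1'],V=c['view'])
def load(f):
    z=np.load(f+'.npz');return z
def cloud(f):
    z=load(f);K=z['K'];k=float(z['k1'])
    v,u=np.mgrid[:480,:640].astype(float)
    D=np.array([k,0,0,0,0.])
    n=cv2.undistortPoints(np.stack([u.ravel(),v.ravel()],1)[:,None],K,D)[:,0].reshape(480,640,2)
    d=z['d'];P=np.concatenate([n*d[...,None],d[...,None]],2)
    T=np.linalg.inv(z['V']);W=P@T[:3,:3].T+T[:3,3];W[d==0]=np.nan
    return W,z['p']
E
python3 - <<'E'
from h import *
s=env.sense();print({k:np.round(v,3).tolist() for k,v in s.items()},env.tcp_to_grasp)
for n in['scene','top']:
    shot(n,n)
E
```

```text
pics
{'t': 0.0, 'q': [-1.361, 0.707, -0.028, 1.485, 0.022, 0.951, -0.076], 'joint_vel': [-0.001, 0.0, -0.0, -0.001, -0.0, 0.001, -0.001], 'joint_efforts': [-0.0, -88.32, 1.234, -23.616, 0.017, 0.007, -0.0], 'tcp_pos': [0.143, 0.557, 0.231], 'ee_rot': [-0.394, -3.117, 0.002], 'force': [0.213, -0.519, 0.545], 'ft_torque': [-0.02, -0.039, -0.002], 'finger_force': 0.0, 'grip_width': 0.085} -0.0187
```

View pics/scene.png

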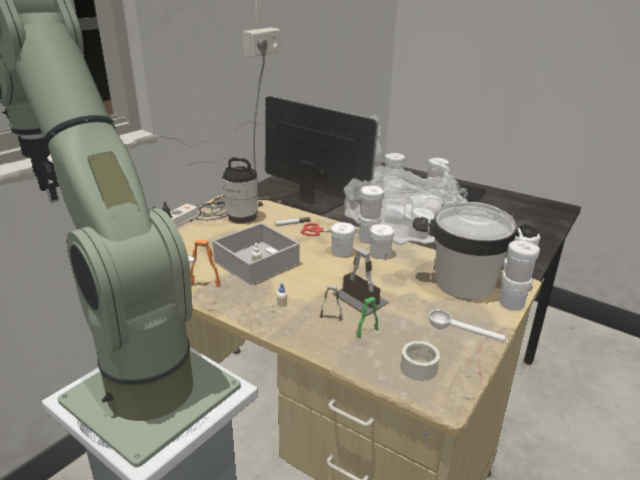

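View pics/top.png

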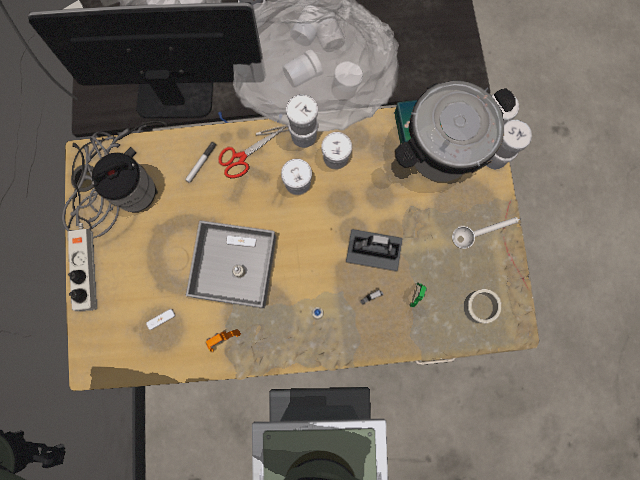

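The top view has the tub at (233,264), with the bottle at (239,271) and its card at (241,240). The stand with the large grey tongs is at (375,247). The look-alikes are small grey (371,296), green (418,293) and orange (222,340), bottle_b is at (318,313) and the jars at (297,175) and (336,149). Next I'll measure from the depth clouds.

Run:
```python
from h import *
T,pt=cloud('top');S,ps=cloud('scene')
def sel(W,x,y,zlo,zhi):
    m=(abs(W[...,0]-x[0])<x[1])&(abs(W[...,1]-y[0])<y[1])&(W[...,2]>zlo)&(W[...,2]<zhi);return W[m]
for n,(u,v) in dict(tub=(233,264),bot=(239,271),stand=(375,247),botb=(318,313),small=(371,296),jar=(297,175),desk=(330,220)).items():print(n,T[v,u].round(3))
def rect(P,n):
    r=cv2.minAreaRect((P[:,:2]*1000).astype(np.float32));print(n,len(P),np.round(r[0],1),np.round(r[1],1),round(r[2],1),'z',np.percentile(P[:,2],[5,50,95,100]).round(3))
c=T[247,375];t=T[264,233]
for n,W in(('top',T),('scene',S)):
    print(n)
    rect(sel(W,(c[0],.09),(c[1],.09),.12,.16),'tongs head')
    rect(sel(W,(c[0],.09),(c[1],.09),.1,.16),'tongs hi')
    rect(sel(W,(c[0],.09),(c[1],.09),.048,.06),'sleeve')
    rect(sel(W,(c[0],.08),(c[1],.09),.005,.011),'foot')
    rect(sel(W,(t[0],.13),(t[1],.13),.062,.076),'rim')
    rect(sel(W,(t[0],.13),(t[1],.13),.003,.05),'tubinside')
    b=T[271,239];rect(sel(W,(b[0],.03),(b[1],.03),.045,.085),'bottle')
    rect(sel(W,(b[0],.03),(b[1],.03),.065,.085),'cap')
```

```text
tub [0.53  0.197 0.01 ]
bot [0.506 0.175 0.062]
stand [ 0.563 -0.151  0.011]
botb [ 0.404 -0.008  0.063]
small [ 0.437 -0.128  0.098]
jar [0.727 0.034 0.092]
desk [ 0.636 -0.043  0.   ]
top
tongs head 169 [ 556.8 -148.6] [41.5 22.4] 73.3 z [0.124 0.147 0.152 0.155]
tongs hi 203 [ 557.4 -148.9] [48.8 22.6] 78.3 z [0.108 0.146 0.152 0.155]
sleeve 169 [ 556.9 -148.8] [106.1  33.2] 78.1 z [0.05  0.054 0.058 0.06 ]
foot 1079 [ 563.4 -152.1] [178.8 158.9] 89.7 z [0.005 0.008 0.011 0.011]
rim 818 [525.2 195.3] [184.7 181.7] 80.5 z [0.066 0.071 0.075 0.076]
tubinside 5820 [530.2 197.5] [260.2 259.2] 0.2 z [0.004 0.008 0.036 0.05 ]
bottle 83 [509.3 182. ] [24.1 21.8] 89.0 z [0.046 0.051 0.074 0.08 ]
cap 13 [509.6 181.5] [8.9 7.2] 60.6 z [0.067 0.073 0.078 0.08 ]
scene
tongs head 157 [ 556.  -146.5] [46.2 22.5] 78.3 z [0.122 0.141 0.151 0.153]
tongs hi 240 [ 557.7 -146.9] [53.4 25.8] 78.3 z [0.105 0.128 0.15  0.153]
sleeve 262 [ 557.3 -145.3] [113.5  36.5] 78.2 z [0.049 0.054 0.059 0.06 ]
foot 485 [ 563.  -151.6] [159.2 179.2] 0.0 z [0.005 0.008 0.011 0.011]
rim 746 [523.8 197.9] [187.9 187.5] 80.8 z [0.063 0.07  0.075 0.076]
tubinside 2845 [530.3 196.5] [258.  259.6] 89.9 z [0.004 0.019 0.047 0.05 ]
bottle 69 [506.1 179.8] [20.1 22.9] 44.5 z [0.046 0.056 0.076 0.079]
cap 18 [507.9 179.8] [ 9.  10.2] 15.8 z [0.065 0.071 0.079 0.079]
```

```bash
cat >> h.py <<'E'
def go(pos,yd):
    """yd: angle (deg) in world of tool y (mod 180). Prints turn (deg, tool), then shift (cm) in the turned tool axes"""
    s=env.sense();C=R.from_rotvec(s['ee_rot']);best=None
    for a in(yd,yd+180):
        y=np.array([np.cos(np.radians(a)),np.sin(np.radians(a)),0]);z=np.array([0,0,-1.]);x=np.cross(y,z)
        G=R.from_matrix(np.stack([x,y,z],1));r=(C.inv()*G).as_rotvec(degrees=True)
        if best is None or np.linalg.norm(r)<np.linalg.norm(best[0]):best=(r,G)
    d=np.array(pos)-s['tcp_pos']
    print('turn',best[0].round(2),'shift after turn',(best[1].inv().apply(d)*100).round(2),'unturned',(C.inv().apply(d)*100).round(2),'t',s['t'],'q7',s['q'][6])
E
python3 - <<'E'
from h import *
go((.557,-.1485,.231),78.1)
print(R.from_rotvec(env.sense()['ee_rot']).as_matrix().round(3))
E
```

```text
turn [-0.05  0.   -2.53] shift after turn [-5.503e+01 -6.047e+01 -1.000e-02] unturned [-5.764e+01 -5.798e+01  4.000e-02] t 0.1 q7 -0.0754832656706551
[[-0.968  0.249 -0.   ]
 [ 0.249  0.968 -0.001]
 [-0.    -0.001 -1.   ]]
```

{"api": "servo_tool", "payload": {"motion": [[0,-2,-2.2,0,0,0,-2.5],[0,-3,-3.3,0,0,0,0],[0,-3,-3.3,0,0,0,0],[0,-3,-3.3,0,0,0,0],[0,-3,-3.3,0,0,0,0],[0,-3,-3.3,0,0,0,0],[0,-3,-3.3,0,0,0,0],[0,-3,-3.3,0,0,0,0]]}}

```text
t: 0.9
tcp_pos: [0.3154, 0.2595, 0.2313]
ee_rot: [-0.326, -3.125, 0.0]
force: [1.2, 0.4, 0.3]
grip_width: 0.0854
finger_force: 0.0
```

{"api": "servo_tool", "payload": {"motion": [[0,-3,-3.3,0,0,0,0],[0,-3,-3.3,0,0,0,0],[0,-3,-3.3,0,0,0,0],[0,-3,-3.3,0,0,0,0],[0,-3,-3.3,0,0,0,0],[0,-3,-3.3,0,0,0,0],[0,-2,-2.2,0,0,0,0],[0,0,0,0,0,0,0]]}}

```text
t: 1.7
tcp_pos: [0.4662, 0.0009, 0.2309]
ee_rot: [0.335, 3.124, -0.002]
force: [-0.6, -0.4, -0.2]
grip_width: 0.0852
finger_force: 0.0
```

Run:
```python
from h import *
go((.557,-.1485,.231),78.1);s=env.sense();print(s['tcp_pos'],s['q'])
```

```text
turn [-0.07  0.01 -0.33] shift after turn [-1.197e+01 -1.275e+01 -1.000e-02] unturned [-1.204e+01 -1.268e+01  1.000e-02] t 1.7 q7 1.1539946554568539
[0.46616916 0.00089652 0.23088208] [ 0.02224516  0.55205308 -0.15662897  1.86212123  0.12385622  0.73698313
  1.15399466]
```

{"api": "servo_tool", "payload": {"motion": [[0,-3,-3.2,0,0,0,-0.3],[0,-3,-3.2,0,0,0,0],[0,-2,-2.1,0,0,0,0],[0,0,0,0,0,0,0]]}}

```text
t: 2.1
tcp_pos: [0.5268, -0.0979, 0.2307]
ee_rot: [-0.324, -3.125, 0.002]
force: [0.2, 0.8, 0.0]
grip_width: 0.0857
finger_force: 0.0
```

Run:
```python
from h import *
shot('wrist','w1');go((.557,-.1485,.231),78.1)
W,p=cloud('w1')
def rect(z0,z1,n):
    m=(abs(W[...,0]-.557)<.08)&(abs(W[...,1]+.1485)<.08)&(W[...,2]>z0)&(W[...,2]<z1);P=W[m]
    if len(P)<5:print(n,len(P));return
    r=cv2.minAreaRect((P[:,:2]*1000).astype(np.float32));print(n,len(P),np.round(r[0],1),np.round(r[1],1),round(r[2],1),P[:,2].max())
rect(.135,.16,'head');rect(.1,.13,'pads');rect(.048,.06,'sleeve')
```

```text
turn [-0.01 -0.05  0.17] shift after turn [-4.11 -4.53 -0.02] unturned [-4.1  -4.54 -0.03] t 2.15 q7 1.3538914700795757
head 1388 [ 557.6 -148.1] [33.8 23.4] 77.0 0.1495834493685141
pads 543 [ 556.9 -147.5] [50.4 19.5] 76.8 0.12987711911225044
sleeve 1378 [ 557.4 -148.4] [107.4  32.3] 77.9 0.0594531531192789
```

View pics/w1.png

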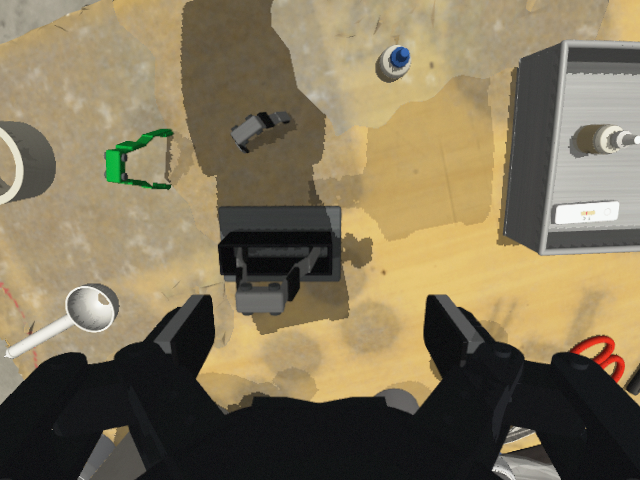

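The wrist view shows the tongs' head at (262,295), aligned with the finger line. It measures (0.557,-0.148) at about 78°, agreeing with the other views.

{"api": "servo_tool", "payload": {"motion": [[0,-2,-2.2,0,0,0,0],[0,-2.1,-2.3,0,0,0,0],[0,0,0,0,0,0,0],[0,0,0,0,0,0,0]]}}

```text
t: 2.55
tcp_pos: [0.5569, -0.1461, 0.2311]
ee_rot: [-0.317, -3.125, -0.001]
force: [0.5, 0.1, 0.2]
grip_width: 0.0855
finger_force: 0.0
```

Run:
```python
from h import *
go((.557,-.148,.093),77.9)
```

```text
turn [ 0.03 -0.04  0.52] shift after turn [-0.05 -0.18 13.81] unturned [-0.05 -0.19 13.81] t 2.55 q7 1.443164003784866
```

{"api": "servo_tool", "payload": {"motion": [[0,0,-0.2,2.5,0,0,0.5],[0,0,0,2.5,0,0,0],[0,0,0,2.5,0,0,0],[0,0,0,2.5,0,0,0],[0,0,0,2.5,0,0,0],[0,0,0,1.3,0,0,0],[0,0,0,0,0,0,0]]}}

```text
t: 3.25
tcp_pos: [0.5561, -0.148, 0.0924]
ee_rot: [-0.33, -3.122, -0.001]
force: [-0.5, 0.0, -0.4]
grip_width: 0.0856
finger_force: 0.0
```

{"api": "servo_tool", "payload": {"motion": [[80,0,0,0,0,0,0],[80,0,0,0,0,0,0],[80,0,0,0,0,0,0]], "squeeze": 20}}

```text
t: 3.55
tcp_pos: [0.5571, -0.1493, 0.0942]
ee_rot: [0.332, 3.123, -0.0]
force: [-0.3, 1.0, -0.2]
grip_width: 0.0588
finger_force: 0.0
```

{"api": "servo_tool", "payload": {"motion": [[105,0,0,0,0,0,0],[105,0,0,0,0,0,0],[112,0,0,0,0,0,0],[112,0,0,0,0,0,0],[112,0,0,0,0,0,0]]}}

```text
t: 4.05
tcp_pos: [0.557, -0.1494, 0.0937]
ee_rot: [0.332, 3.123, -0.001]
force: [-0.4, -0.9, 6.1]
grip_width: 0.0483
finger_force: 8.6
```

{"api": "servo_tool", "payload": {"motion": [[112,0,0,-0.5,0,0,0],[112,0,0,-1,0,0,0],[112,0,0,-2,0,0,0],[112,0,0,-2.5,0,0,0],[112,0,0,-2.5,0,0,0],[112,0,0,-2.5,0,0,0],[112,0,0,-2,0,0,0],[112,0,0,0,0,0,0]]}}

```text
t: 4.85
tcp_pos: [0.5576, -0.1493, 0.2264]
ee_rot: [0.332, 3.12, -0.001]
force: [0.5, 0.1, -0.6]
grip_width: 0.048
finger_force: 4.9
```

Run:
```python
from h import *
shot('scene','s2')
p=cv2.imread('pics/s2.png')[150:400,150:450];cv2.imwrite('pics/s2c.png',cv2.resize(p,(720,600)))
go((.509,.181,.224),80.7)
```

```text
turn [-0.    0.11 -2.83] shift after turn [10.08 31.81  0.07] unturned [11.64 31.28  0.05] t 4.9 q7 1.437163980457133
```

View pics/s2c.png

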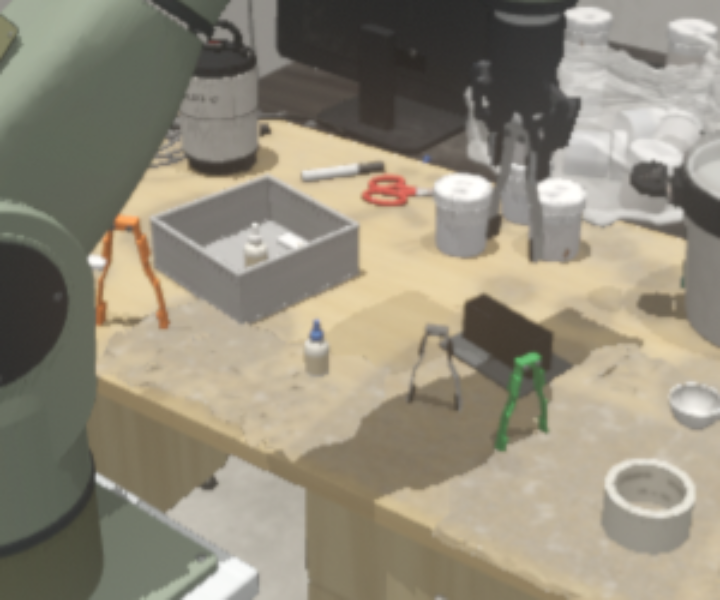

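The tongs hang upright in the fingers, clear of the stand (crop around (515,190)), and the bottle still stands in the tub at (255,245). Moving over the tub next, and refining the bottle position from w1.

Run:
```python
from h import *
from scipy.optimize import least_squares
for f in('top','scene','w1'):
    W,p=cloud(f);d=np.hypot(W[...,0]-.509,W[...,1]-.181)
    P=W[(d<.03)&(W[...,2]>.018)&(W[...,2]<.05)]
    Q=W[(d<.03)&(W[...,2]>.058)&(W[...,2]<.09)]
    s=least_squares(lambda c:np.hypot(P[:,0]-c[0],P[:,1]-c[1])-.014,[.509,.181],loss='soft_l1',f_scale=.002) if len(P)>5 else None
    print(f,len(P),s and s.x.round(4),'cap',len(Q),Q.mean(0).round(4) if len(Q) else '')
```

```text
top 77 [0.5104 0.1816] cap 31 [0.5091 0.1799 0.0661]
scene 57 [0.5116 0.185 ] cap 30 [0.5076 0.1812 0.0672]
w1 934 [0.5107 0.1831] cap 341 [0.5099 0.1787 0.0664]
```

{"api": "servo_tool", "payload": {"motion": [[112,0.6,1.5,0,0,0,-1],[112,1,3,0,0,0,-1],[112,1,3,0,0,0,-0.8],[112,1,3,0,0,0,0],[112,1,3,0,0,0,0],[112,1,3,0,0,0,0],[112,0.5,1.5,0,0,0,0],[112,0,0,0,0,0,0]]}}

```text
t: 5.7
tcp_pos: [0.527, 0.0418, 0.2229]
ee_rot: [-0.248, -3.13, -0.001]
force: [-0.2, -0.5, -0.6]
grip_width: 0.0478
finger_force: 4.9
```

Run:
```python
from h import *
shot('wrist','w2');go((.509,.181,.226),80.7)
W,p=cloud('w2');d=np.hypot(W[...,0]-.509,W[...,1]-.181)
Q=W[(d<.03)&(W[...,2]>.058)&(W[...,2]<.09)];P=W[(d<.02)&(W[...,2]>.045)&(W[...,2]<.056)]
print(len(Q),Q.mean(0).round(4) if len(Q) else '',len(P),(P.min(0)+P.max(0))/2 if len(P) else '')
```

```text
turn [-0.01 -0.06  0.12] shift after turn [ 4.09 13.63 -0.31] unturned [ 4.06 13.64 -0.31] t 5.75 q7 1.1458128213825418
292 [0.5094 0.1796 0.0664] 367 [0.51004027 0.18202226 0.05047126]
```

View pics/w2.png

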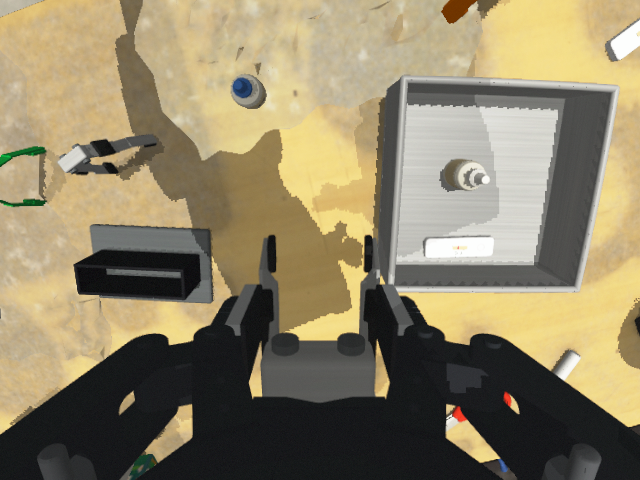

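The wrist view shows the tongs' tips at (271,253) and (369,253), open, with the bottle at (467,176) and the card at (459,247). The bottle is at about (0.510,0.1815). I'll check where the tips sit relative to the TCP.

Run:
```python
from h import *
s=env.sense();W,p=cloud('w2');C=R.from_rotvec(s['ee_rot'])
L=(W-s['tcp_pos'])@C.as_matrix()
for u0,u1 in((262,278),(362,376)):
    Q=L[232:276,u0:u1].reshape(-1,3);Q=Q[(Q[:,2]>.03)&(Q[:,2]<.11)];print(len(Q),Q.min(0).round(4),Q.max(0).round(4),Q.mean(0).round(4))
go((.510,.1815,.226),80.7)
```

```text
462 [-0.0085 -0.0356  0.0303] [ 0.0091 -0.0255  0.0851] [ 0.0034 -0.029   0.0612]
409 [-0.0082  0.0279  0.0307] [0.0093 0.038  0.0841] [0.0037 0.0312 0.0612]
turn [-0.01 -0.06  0.12] shift after turn [ 4.   13.7  -0.31] unturned [ 3.97 13.71 -0.31] t 5.75 q7 1.1458128213825418
```

{"api": "servo_tool", "payload": {"motion": [[112,0.4,1.6,0,0,0,0],[112,0.8,3,0,0,0,0],[112,1,3,0,0,0,0],[112,1,3,0,0,0,0],[112,0.5,2,0,0,0,0],[112,0.3,1,0,0,0,0],[112,0,0,0,0,0,0],[112,0,0,0,0,0,0]]}}

```text
t: 6.55
tcp_pos: [0.5108, 0.1778, 0.2231]
ee_rot: [-0.257, -3.131, 0.002]
force: [0.6, -1.0, -0.9]
grip_width: 0.0476
finger_force: 4.9
```

Run:
```python
from h import *
shot('wrist','w3');s=env.sense();W,p=cloud('w3');C=R.from_rotvec(s['ee_rot']);L=(W-s['tcp_pos'])@C.as_matrix()
def pr(n,m):
    Q=L[m];print(n,len(Q),*( (Q.min(0).round(4),Q.max(0).round(4)) if len(Q) else ''))
near=(abs(L[...,0])<.03)
for sg in(-1,1): pr('tip',near&(sg*L[...,1]>.02)&(sg*L[...,1]<.05)&(L[...,2]>.06)&(L[...,2]<.095))
pr('body',near&(abs(L[...,1])<.025)&(abs(W[...,2]-.05)<.005)); pr('cap',near&(abs(L[...,1])<.025)&(abs(W[...,2]-.069)<.009))
go((.510,.1815,.103),80.7)
```

```text
tip 267 [-0.0088 -0.0377  0.06  ] [ 0.0085 -0.0273  0.085 ]
tip 211 [-0.0089  0.0262  0.06  ] [0.0087 0.0369 0.0845]
body 350 [-0.0111 -0.008   0.1693] [0.0142 0.0169 0.1782]
cap 247 [-0.0064 -0.0033  0.1454] [0.0089 0.0116 0.1631]
turn [-0.05  0.   -0.12] shift after turn [ 0.14  0.36 12.02] unturned [ 0.15  0.37 12.02] t 6.6 q7 0.9048708682325899
```

View pics/w3.png

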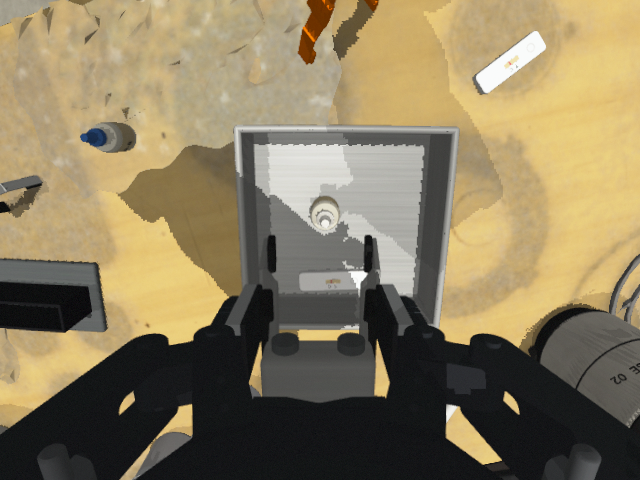

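The wrist view shows the bottle at (324,212) and the tips at (271,253) and (369,253). The bottle is 1.5 mm and 4.2 mm off in the tool's x and y; I'll correct that and lower.

{"api": "servo_tool", "payload": {"motion": [[112,0.15,0.4,0,0,0,0],[112,0,0,1,0,0,0],[112,0,0,2,0,0,0],[112,0,0,2,0,0,0],[112,0,0,1,0,0,0],[112,0,0,0,0,0,0],[112,0,0,0,0,0,0]]}}

```text
t: 7.3
tcp_pos: [0.5099, 0.1835, 0.1637]
ee_rot: [0.256, 3.131, 0.0]
force: [-0.2, 0.3, -0.8]
grip_width: 0.048
finger_force: 4.9
```

Run:
```python
from h import *
shot('wrist','w4');s=env.sense();W,p=cloud('w4');C=R.from_rotvec(s['ee_rot']);L=(W-s['tcp_pos'])@C.as_matrix()
def pr(n,m):
    Q=L[m];print(n,len(Q),*( (Q.min(0).round(4),Q.max(0).round(4)) if len(Q) else ''))
near=(abs(L[...,0])<.03)
for sg in(-1,1): pr('tip',near&(sg*L[...,1]>.02)&(sg*L[...,1]<.05)&(L[...,2]>.06)&(L[...,2]<.09))
pr('body',near&(abs(L[...,1])<.025)&(abs(W[...,2]-.05)<.005)); pr('cap',near&(abs(L[...,1])<.025)&(abs(W[...,2]-.069)<.009))
go((.510,.1815,.103),80.7)
```

```text
tip 290 [-0.0087 -0.0376  0.06  ] [ 0.0086 -0.0276  0.0852]
tip 242 [-0.0088  0.0258  0.06  ] [0.0086 0.0369 0.0847]
body 494 [-0.0126 -0.0139  0.1093] [0.0125 0.0112 0.1189]
cap 355 [-0.008  -0.0088  0.0866] [0.007  0.0055 0.1038]
turn [ 0.02  0.05 -0.03] shift after turn [-0.03 -0.2   6.1 ] unturned [-0.03 -0.21  6.1 ] t 7.35 q7 0.879233433061845
```

{"api": "servo_tool", "payload": {"motion": [[112,0,-0.1,1,0,0,0],[112,0,0,1.5,0,0,0],[112,0,0,1.5,0,0,0],[112,0,0,1.5,0,0,0],[112,0,0,0.6,0,0,0],[112,0,0,0,0,0,0],[112,0,0,0,0,0,0]]}}

```text
t: 8.05
tcp_pos: [0.5097, 0.1826, 0.1027]
ee_rot: [0.255, 3.131, 0.0]
force: [0.9, -0.5, -1.1]
grip_width: 0.0479
finger_force: 4.9
```

{"api": "servo_tool", "payload": {"motion": [[118,0,0,0,0,0,0],[124,0,0,0,0,0,0],[128,0,0,0,0,0,0],[132,0,0,0,0,0,0],[135,0,0,0,0,0,0],[137,0,0,0,0,0,0],[139,0,0,0,0,0,0],[139,0,0,0,0,0,0]], "squeeze": 40}}

```text
t: 8.85
tcp_pos: [0.5095, 0.1825, 0.1023]
ee_rot: [-0.256, -3.131, 0.0]
force: [0.2, 0.7, -0.9]
grip_width: 0.0389
finger_force: 6.4
```

{"api": "servo_tool", "payload": {"motion": [[142,0,0,0,0,0,0],[146,0,0,0,0,0,0],[155,0,0,0,0,0,0],[170,0,0,0,0,0,0],[190,0,0,0,0,0,0],[190,0,0,0,0,0,0]]}}

```text
t: 9.45
tcp_pos: [0.5096, 0.1825, 0.1024]
ee_rot: [0.255, 3.131, 0.0]
force: [0.0, -0.3, 4.8]
grip_width: 0.0372
finger_force: 40.9
```

Run:
```python
from h import *
shot('wrist','w5');s=env.sense();W,p=cloud('w5');C=R.from_rotvec(s['ee_rot']);L=(W-s['tcp_pos'])@C.as_matrix()
m=(abs(L[...,0])<.03)&(abs(L[...,1])<.02)&(W[...,2]>.045)&(W[...,2]<.1)
print(m.sum(),W[m].min(0).round(4),W[m].max(0).round(4),L[m].mean(0))
```

```text
2115 [0.497  0.1624 0.0451] [0.5216 0.2033 0.0999] [0.00326212 0.00042026 0.03949219]
```

View pics/w5.png

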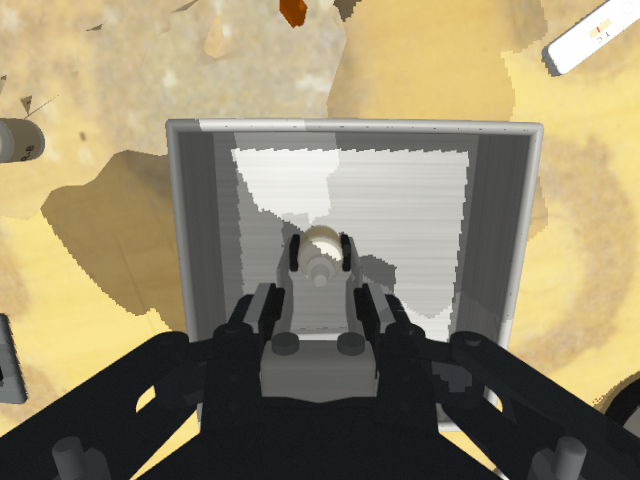

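The bottle at (320,255) is upright between the closed tips at (294,252) and (346,252), with a 41 N grip. Lifting 11.2 cm.

{"api": "servo_tool", "payload": {"motion": [[190,0,0,-0.4,0,0,0],[190,0,0,-0.8,0,0,0],[190,0,0,-1.5,0,0,0],[190,0,0,-2,0,0,0],[190,0,0,-2,0,0,0],[190,0,0,-2,0,0,0],[190,0,0,-1.5,0,0,0],[190,0,0,-1,0,0,0]]}}

```text
t: 10.3
tcp_pos: [0.5097, 0.1825, 0.2158]
ee_rot: [0.255, 3.13, 0.001]
force: [-0.0, 0.1, -1.3]
grip_width: 0.0367
finger_force: 40.3
```

{"api": "servo_tool", "payload": {"motion": [[190,0,0,0,0,0,0],[190,0,0,0,0,0,0],[190,0,0,0,0,0,0],[190,0,0,0,0,0,0],[190,0,0,0,0,0,0]]}}

```text
t: 10.8
tcp_pos: [0.5094, 0.1825, 0.2139]
ee_rot: [-0.255, -3.131, 0.001]
force: [0.6, -0.1, -1.7]
grip_width: 0.0368
finger_force: 40.3
```

Run:
```python
from h import *
shot('wrist','w6');shot('scene','s3')
a=cv2.imread('pics/s3.png')[150:330,160:380];b=cv2.imread('pics/w6.png')
cv2.imwrite('pics/end.png',np.hstack([cv2.resize(a,(440,360)),cv2.resize(b[100:460,140:500],(360,360))]))
W,p=cloud('s3');d=np.hypot(W[...,0]-.51,W[...,1]-.182);m=(d<.016)&(W[...,2]>.09)&(W[...,2]<.14)
print(m.sum(),W[m].min(0).round(4) if m.any() else '', env.sense()['tcp_pos'])
```

```text
37 [0.4958 0.1703 0.121 ] [0.509486   0.18246842 0.21410491]
```

View pics/end.png

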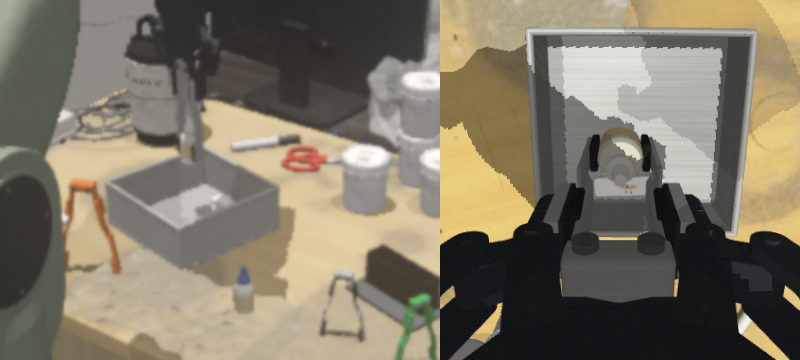

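The bottle hangs upright in the tongs above the tub (left crop (187,150), right crop (620,155)). Its foot is at z ≈ 0.12, and it is about 2 cm from the tub's centre.

```bash
python3 -c "
from workcell import env
print(env.sign_off())"
```

```text
the job is handed in; nothing more can be done
None
```

I handed the job in with the bottle hanging upright and still in the squeezed tongs, its foot about 5 cm above the tub's rim and about 2 cm from the tub's centre; sign-off returned no verdict.

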